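# Seat the matching drive stem in the food processor and hold it down

## Task

Three look-alike drive stems stand in the wooden rack. Take the one whose flange is as wide as the round grey socket on the food-processor base, put its shaft in the socket and turn it until the splines mesh, then push it down against the spring ejector until the flange sits flush on the socket rim. Finish while still gripping the stem and keeping it pressed fully home, as it springs up if let go; leave the other stems and everything else where they stand.

Things in the scene. Friction and masses are not known exactly. Their poses are not given: they have to be found in the camera images.
- stem_medium: Drive stem, upright. From below: steel cross-shaped shaft 38 mm long (4 ribs 6 mm thick along its x and y, 26 mm across, bevelled end); grey round flange 56 mm wide at 38 to 44 mm, resting on the rack; black flat grip at 44 to 88 mm, 20 mm thick (x), 34 mm wide (y). 0.12 kg. Origin: centre of the shaft's bottom end, z up. This is the one that fits.
- stem_small: Drive stem, upright. From below: steel cross-shaped shaft 38 mm long (4 ribs 6 mm thick along its x and y, 22 mm across, bevelled end); grey round flange 48 mm wide at 38 to 44 mm, resting on the rack; black flat grip at 44 to 88 mm, 20 mm thick (x), 34 mm wide (y). 0.12 kg. Origin: centre of the shaft's bottom end, z up. Too thin: leave it in the rack.
- stem_large: Drive stem, upright. From below: steel cross-shaped shaft 38 mm long (4 ribs 6 mm thick along its x and y, 31 mm across, bevelled end); grey round flange 64 mm wide at 38 to 44 mm, resting on the rack; black flat grip at 44 to 88 mm, 20 mm thick (x), 34 mm wide (y). 0.12 kg. Origin: centre of the shaft's bottom end, z up. Too thick to enter the socket: leave it in the rack.
- stem_medium_flange (a point): Point on the axis of the medium stem at the underside of its flange, 38 mm above its bottom end; axes as the stem's.
- socket_mouth (a point): Centre of the socket's rim: grey round socket 56 mm wide, 40 mm tall on the white base, rim 100 mm above the worktop. Turns with the socket, z up. Inside: smooth bore 29 mm wide, 10 mm deep, then red jaws forming a cross slot 30 mm deep, 8.5 mm wide, arms along this x and y: the stem meshes at any quarter turn, 6 degrees play. Home: flange on the rim. Spring met with the flange 14 mm above it.
- drive (a joint): Angle of the socket about the vertical relative to the motor base, rad, positive anticlockwise from above. Very stiff to turn (0.8 N m): it stays where it is.
- ejector (a joint): Spring ejector pin (7 mm thick) in the bottom of the socket: 0 when up (top 24 mm below the rim), grows in m as it is pressed down, about 0.014 when a stem is home. Pushes up with 4 N at first and 9 N at the end.
- motor_base: White round motor base, fixed to the worktop, 160 mm in diameter, 60 mm high, black speed dial at its front (-x side); carries the socket at its centre. Origin: centre of its underside, z up.
- rack: Fixed wooden rack, 90 mm along its x, 290 mm along its y, top 60 mm above the worktop; three 34 mm round holes in a row along y, at -95, 0 and +95 mm, each holding one stem. Origin: centre of its underside, z up.
- tumbler: Bystander: clear drinking glass 81 mm wide, 93 mm high, standing behind. Origin: centre of its underside.
- honey: Bystander: jar with dark lid 65 mm wide, 86 mm high, standing behind. Origin: centre of its underside.
- jar_black: Bystander: slim glass spice jar with black lid, 41 mm wide, 105 mm high, standing between the rack and the motor base, nearer the robot. Origin: centre of its underside.
Not all that is in view belongs to the job. What is shaped like the stem_medium but pink or red is not meant.

How it is judged:
By the outcome, as a careful person would: the job done as asked, in the order asked, and still so for the second after the job is handed in, while the arm keeps its last pose, push and grip.
It also fails if it takes over 45 s, if anything falls off the work surface, if the arm or the gripper's body presses on something with over 40 N, if the wrist force passes 120 N, or if a joint passes its speed limit or range.

## Robot

A 6-joint arm with a two-finger parallel gripper is mounted at the origin on a cart in front of the work surface, level with it; the furniture and walls round the work are solid. World frame = base frame: x ahead of the robot, y to its left, z up, the work surface at z = 0. Lengths are in m, angles in rad, forces in N, time in s.
With the tool pointing down it reaches from about 0.425 to 0.95 m from the base axis. Payload 3.5 kg.
Tool frame: the origin (TCP) lies midway between the tips of the shut fingers; the grasp point (between the pads) lies 19 mm behind it; z points along the fingers, y is the line along which they close (so a half turn about z gives the same grasp; the last joint's range is limited). The gripper opens to 85 mm and grips with 20 to 120 N. Pads are 22 mm wide; open, the fingers measure 114 mm over their backs; the gripper's body (76 mm by 85 mm) begins 54 mm behind the grasp point. The pads swing forward as they close: fully open they stand 13 mm farther back than shut.
Start: joints at [-1.348, 0.286, 1.577, -0, 1.279, -0.15], TCP at [0.246, -0.629, 0.192] pointing down, gripper open.
Joint ranges: [-2.77, 2.77], [-0.9, 2.22], [0.21, 2.48], [-1.53, 4.67], [0.24, 2.81], [-2.84, 2.84]. Speed limits (rad/s): [2.79, 2.79, 3.14, 3.14, 3.14, 3.14].

## Interface

Orientations are given as a unit quaternion [x, y, z, w].
In Python, from plant import ctrl gives the robot as it stands.
- The arm moves only by the tool send_rows, never from a script. Its argument "series" is a list that holds one entry, the list of rows, each a list of 7 numbers: the shift along the tool's x, y, z in cm, then the turn, a rotation vector about the tool's x, y, z in rad, then the opening, from -1 (shut) to 1 (fully open). In form: [[[x, y, z, rx, ry, rz, jaw], ...]]. A call has 1 to 10 rows; each row shifts and turns the commanded pose from where the row before left it, along the tool's axes as they then stand; what a row does not reach is not made up. A row lasts 1/8 s, in which the tool goes at most 62.5 mm and 10.7 degrees, less where a joint would pass 70% of its speed; a pose out of reach is approached as far as the arm can. A call is refused whole if a number of a shift passes 6.25 or a number of a turn 0.188, either way. A call with a gripper value outside its range is refused whole. The fingers move at their own pace and stop on an object; "force" is the grip in N (left out, the last holds). Time passes only in rows, so rows that do not move let the fingers close. It gives the time, the measured TCP pose, the force, the opening and the grip force at its end, in the units of the state.
- ctrl.get_state(): the state, without advancing time (a new reading comes with each control period).
- ctrl.read_camera(name): name is "side" or "top" or "wrist"; returns a dict with "img" (420x560x3 uint8, red, green, blue), "fx", "fy", "cx", "cy" (pixels), "R" (3x3) and "t" (3): a world point X has camera coordinates R X + t; the wrist camera has in their place "hand_eye" (4x4, takes a point from camera to tool coordinates, whose origin is the TCP and whose axes are the flange's). Camera axes: x right, y down, z forward; pixel columns grow to the right and rows downward; lengths in m; the calibration is good to about 2 mm. A picture is of the moment at which its call begins: read the wrist's pose just before it. There is no depth.
- ctrl.sign_off(): hands the job in; it is judged then, once.
The state is a dict: "time": time; "qpos": joint angles; "dq": joint speeds; "joint_efforts": joint torques, N m; "eef_pos": TCP position; "tcp_rot": TCP orientation; "contact_force": force on the tool from outside, world axes, zero at the start; "wrist_torque": the same for the moment, N m; "opening": opening from 0.0 (shut) to 1.0 (fully open); "finger_force": force on a finger pad.
Only numpy, scipy, OpenCV 4.12 (cv2) and the standard library are available. Lean on these libraries where they do the work, as an engineer would, in place of code of your own. Each camera call takes 0.05 s, during which the arm holds its last target. There are 200 camera calls.

## Working session

There is one attempt and no reset: what is moved stays moved. The work goes in short steps, Python scripts to look and compute and a tool call to move; the robot and the scene stay as the last step left them, time stands still between calls to the robot, and variables do not carry over. Pictures are saved under pics/ and viewed, at most 10 in all, crops included, and the job is handed in when it is done.

Besides the shell and the picture viewer there is one more tool, called as a command line: name --argument value ..., lists and objects as JSON in quotes. send_rows: Moves the arm, as the interface text tells. Its arguments: {"type":"object","properties":{"series":{"type":"array"},"force":{"type":"number"}},"required":["series"]}

```bash
ls; mkdir -p pics
python3 - <<'E'
from plant import ctrl
import cv2,pickle,numpy as np
s=ctrl.get_state();print({k:np.round(v,3).tolist() for k,v in s.items()})
d={n:ctrl.read_camera(n) for n in("side","top","wrist")}
pickle.dump(d,open("cam0.pkl","wb"))
for n in d:
    c=d[n];print(n,{k:np.round(c[k],4).tolist() for k in c if k!="img"})
    cv2.imwrite(f"pics/{n}0.png",c["img"][:,:,::-1])
E
```

```text
pics
{'time': 0.0, 'qpos': [-1.348, 0.287, 1.578, -0.0, 1.279, -0.15], 'dq': [-0.002, 0.002, -0.001, -0.001, 0.0, 0.0], 'joint_efforts': [0.0, -40.598, -29.263, -0.0, 0.006, 0.0], 'eef_pos': [0.246, -0.628, 0.191], 'tcp_rot': [0.983, 0.185, -0.0, -0.001], 'contact_force': [-0.388, 0.294, -0.345], 'wrist_torque': [-0.033, -0.003, 0.029], 'finger_force': 0.0, 'opening': 0.998}
side {'fx': 471.6904, 'fy': 471.6904, 'cx': 284.5137, 'cy': 201.0408, 'R': [[-0.8731, -0.4872, -0.0163], [-0.2857, 0.5384, -0.7928], [0.395, -0.6875, -0.6093]], 't': [0.5346, 0.204, 0.9247]}
top {'fx': 441.6747, 'fy': 441.6747, 'cx': 279.4754, 'cy': 207.8906, 'R': [[-0.0269, -0.9995, 0.0151], [-0.9977, 0.0259, -0.0621], [0.0617, -0.0168, -0.998]], 't': [0.0451, 0.5662, 1.3071]}
wrist {'fx': 353.644, 'fy': 353.644, 'cx': 282.9049, 'cy': 210.4437, 'hand_eye': [[-0.0003, -0.9503, -0.3115, 0.078], [1.0, -0.0001, -0.0005, 0.0016], [0.0004, -0.3115, 0.9503, -0.1813], [0.0, 0.0, 0.0, 1.0]]}
```

View pics/top0.png

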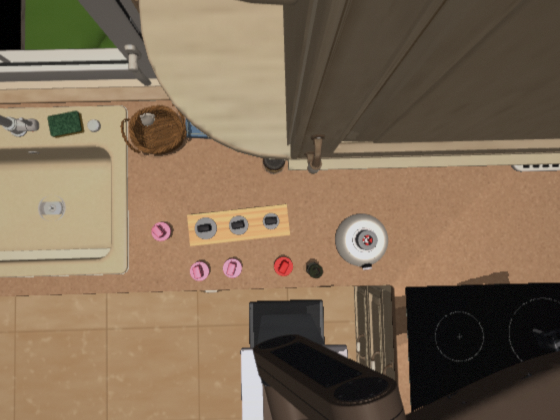

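View pics/side0.png

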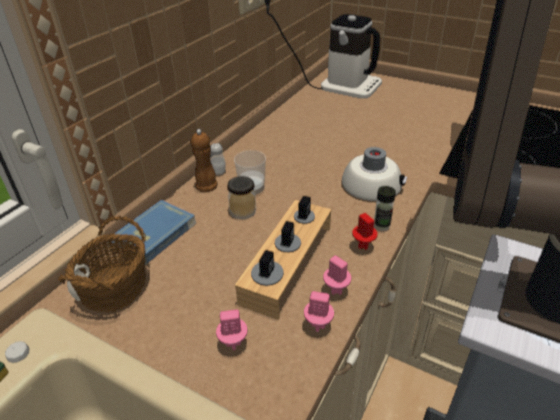

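The top view shows the rack stems at (206,228), (238,226) and (271,221), and the base and socket at (362,240) and (367,240). The coloured decoys are pink at (162,231), (200,270) and (232,267), and red at (284,266). The black spice jar is at (314,269). I expect the middle stem to be the medium one, and I'll measure the flange widths to check.

```bash
cat > h.py <<'E'
import numpy as np,cv2
from scipy.spatial.transform import Rotation as Ro
def ray(c,u,v,s=None):
    d=np.array([(u-c["cx"])/c["fx"],(v-c["cy"])/c["fy"],1.])
    if "R" in c: R=np.array(c["R"]);return -R.T@np.array(c["t"]),R.T@d
    H=np.array(c["hand_eye"]);Rt=Ro.from_quat(s["tcp_rot"]).as_matrix()
    return Rt@H[:3,3]+np.array(s["eef_pos"]),Rt@H[:3,:3]@d
def plane(c,u,v,z,s=None):
    o,d=ray(c,u,v,s);return o+d*(z-o[2])/d[2]
E
python3 - <<'E'
import pickle;from h import *
d=pickle.load(open("cam0.pkl","rb"))
for n,(x0,y0,x1,y1) in {"top":(180,195,300,255),"side":(235,180,345,320)}.items():
    c=d[n];im=c["img"];hsv=cv2.cvtColor(im,cv2.COLOR_RGB2HSV)
    m=np.zeros(im.shape[:2],np.uint8)
    m[y0:y1,x0:x1]=(hsv[y0:y1,x0:x1,1]<75)*255   # grey flange + black grip
    cs,_=cv2.findContours(m,cv2.RETR_EXTERNAL,cv2.CHAIN_APPROX_NONE)
    for k in cs:
        if cv2.contourArea(k)<80:continue
        e=cv2.fitEllipse(cv2.convexHull(k));print(n,np.round(e[0],1),np.round(e[1],1),cv2.contourArea(k),plane(c,*e[0],.066).round(3),cv2.boundingRect(k))
c=d["top"]
print("red jaws/socket ring guess",plane(c,367,240,.1).round(3),"base",plane(c,361.5,239.5,.05).round(3))
a=cv2.resize(c["img"][200:290,180:390],None,fx=3.8,fy=3.8,interpolation=cv2.INTER_CUBIC)
cv2.imwrite("pics/c1.png",a[:,:,::-1])
E
```

```text
top [205.3 227.9] [21.7 22. ] 352.5 [0.512 0.246 0.066] (195, 217, 22, 22)
top [238.2 224.8] [18.8 19.2] 263.5 [0.519 0.151 0.066] (229, 216, 19, 19)
top [270.6 220.7] [15.8 16.4] 187.5 [0.528 0.058 0.066] (263, 213, 16, 16)
side [266.6 268.9] [31.8 33.7] 642.0 [0.518 0.24  0.066] (251, 251, 32, 35)
side [287.5 237.5] [27.  29.8] 369.0 [0.526 0.14  0.066] (275, 222, 26, 30)
side [304.4 210.3] [22.3 26.7] 279.5 [0.536 0.042 0.066] (294, 197, 21, 27)
side [248.9 184.2] [23.6 31.1] 309.0 [0.702 0.015 0.066] (235, 180, 30, 16)
red jaws/socket ring guess [ 0.465 -0.212  0.1  ] base [ 0.467 -0.206  0.05 ]
```

View pics/c1.png

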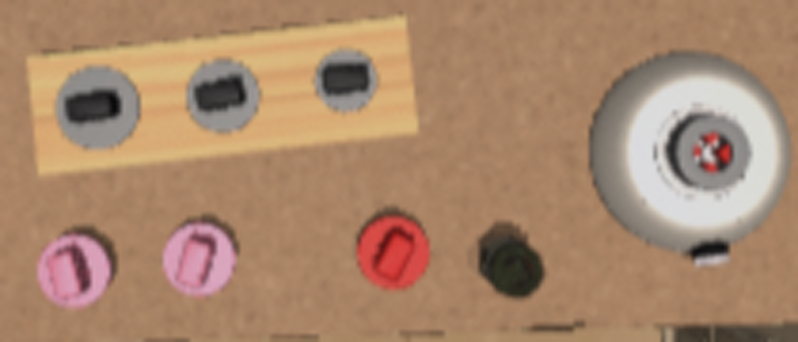

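The measured flange widths are 63, 55 and 46 mm, so the middle stem at about (0.519, 0.151) is the medium one. The crop confirms it is black and grey, with its grip long axis about 12° off y. I'll go over the socket first for a close look.

send_rows --series '[[[3.96,-3.44,-0.64,0,0,0,1],[3.96,-3.44,-0.64,0,0,0,1],[3.96,-3.44,-0.64,0,0,0,1],[3.96,-3.44,-0.64,0,0,0,1],[3.96,-3.44,-0.64,0,0,0,1],[3.96,-3.44,-0.64,0,0,0,1],[3.96,-3.44,-0.64,0,0,0,1],[3.96,-3.44,-0.64,0,0,0,1],[3.96,-3.44,-0.64,0,0,0,1],[0,0,0,0,0,0,1]]]'

```text
time: 1.4
eef_pos: [0.4662, -0.2078, 0.2504]
tcp_rot: [0.982, 0.188, 0.0, 0.0]
contact_force: [0.1, -1.6, 0.3]
opening: 0.998
finger_force: 0.0
```

Run:
```python
from plant import ctrl;import pickle;from h import *
s=ctrl.get_state();c=ctrl.read_camera("wrist");pickle.dump((s,c),open("w1.pkl","wb"))
print(np.round(s["qpos"],3),s["eef_pos"],s["tcp_rot"])
cv2.imwrite("pics/w1.png",c["img"][:,:,::-1])
```

```text
[-0.619 -0.125  1.909  0.     1.357  0.574] [ 0.46620412 -0.20778782  0.25044625] [9.82179088e-01 1.87946736e-01 4.83984059e-04 1.71636116e-04]
```

View pics/w1.png

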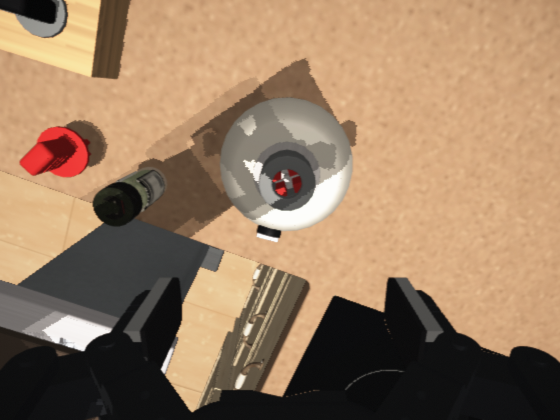

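Run:
```python
import pickle;from h import *
s,c=pickle.load(open("w1.pkl","rb"));im=c["img"]
cv2.imwrite("pics/c2.png",cv2.resize(im[140:225,245:330],None,fx=7,fy=7,interpolation=cv2.INTER_CUBIC)[:,:,::-1])
hsv=cv2.cvtColor(im,cv2.COLOR_RGB2HSV)
m=np.zeros(im.shape[:2],np.uint8);a=hsv[140:225,245:330]
m[140:225,245:330]=((a[...,1]>150)&(a[...,2]>60)&((a[...,0]<8)|(a[...,0]>172)))*255
p=np.argwhere(m)[:,::-1];print(len(p),p.min(0),p.max(0))
(x,y),r=cv2.minEnclosingCircle(p.astype(np.float32));print(x,y,r,plane(c,x,y,.09,s).round(4))
for u,v in((287,181),):print(plane(c,u,v,.1,s))
```

```text
306 [273 170] [300 195]
286.638671875 182.24452209472656 14.019392013549805 [ 0.464  -0.2143  0.09  ]
[ 0.46742513 -0.21312691  0.1       ]
```

View pics/c2.png

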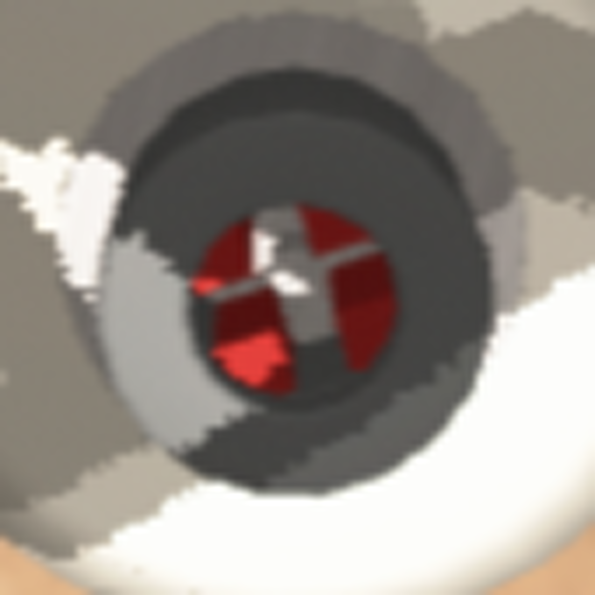

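The close view shows the socket in pieces of shadow. The bore centre is at about (286.7,183.2). The cross slot is clear, with one arm running from (287.4,169.1) to (294.2,192.1).

Run:
```python
import pickle;from h import *
s,c=pickle.load(open("w1.pkl","rb"))
f=lambda U,V,z:plane(c,(U+.5)/7-.5+245,(V+.5)/7-.5+140,z,s)
print("mouth wrist",f(295,305,.1),"top",plane(pickle.load(open("cam0.pkl","rb"))["top"],366.6,240,.1))
for a,b in(((300,207),(348,368)),((212,298),(385,247))):
    v=f(*b,.09)-f(*a,.09);print(np.degrees(np.arctan2(v[1],v[0]))%90, np.linalg.norm(v))
```

```text
mouth wrist [ 0.46536214 -0.21365791  0.1       ] top [ 0.46546248 -0.21048572  0.1       ]
38.25217903726298 0.024323841252785167
38.430518423147014 0.025470914151774323
```

send_rows --series '[[[2.6,-4.49,0.5,0,0,0,1],[2.6,-4.49,0.5,0,0,0,1],[2.6,-4.49,0.5,0,0,0,1],[2.6,-4.49,0.5,0,0,0,1],[2.6,-4.49,0.5,0,0,0,1],[2.6,-4.49,0.5,0,0,0,1],[2.6,-4.49,0.5,0,0,0,1]]]'

```text
time: 2.33
eef_pos: [0.5204, 0.1485, 0.2143]
tcp_rot: [0.983, 0.184, -0.0, 0.0]
contact_force: [1.0, 0.3, -0.6]
opening: 1.0
finger_force: 0.0
```

send_rows --series '[[[0,0,0,0,0,-0.174,1],[0,0,0,0,0,-0.174,1],[0,0,0,0,0,-0.174,1],[0,0,0,0,0,-0.174,1],[0,0,0,0,0,-0.174,1],[0,0,0,0,0,-0.174,1],[0,0,0,0,0,-0.174,1],[0,0,0,0,0,-0.174,1],[0,0,0,0,0,0,1]]]'

```text
time: 3.45
eef_pos: [0.5202, 0.147, 0.2143]
tcp_rot: [0.637, 0.771, -0.0, -0.0]
contact_force: [-0.8, -0.5, -1.1]
opening: 1.0
finger_force: 0.0
```

Run:
```python
from plant import ctrl;import pickle;from h import *
s=ctrl.get_state();c=ctrl.read_camera("wrist");pickle.dump((s,c),open("w2.pkl","wb"))
print(s["time"],np.round(s["qpos"],3),s["eef_pos"],s["tcp_rot"])
cv2.imwrite("pics/w2.png",c["img"][:,:,::-1])
```

```text
3.45 [ 0.088 -0.028  1.883 -0.     1.287 -0.102] [0.5202208  0.14703722 0.21432666] [ 6.36851002e-01  7.70986715e-01 -4.81700475e-04 -2.31452692e-04]
```

View pics/w2.png

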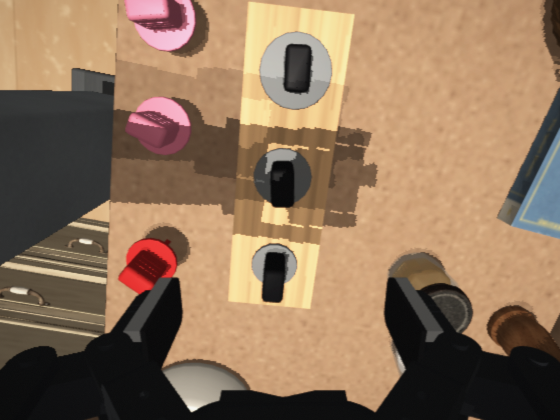

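The wrist view shows the large stem at (295,70), the medium at (282,180) and the small at (274,268). I'll measure the medium one's flange centre and grip angle.

Run:
```python
import pickle;from h import *
s,c=pickle.load(open("w2.pkl","rb"));im=c["img"]
x0,y0,x1,y1=240,140,325,225
hsv=cv2.cvtColor(im,cv2.COLOR_RGB2HSV)
for nm,cond in(("flange",hsv[...,1]<70),("grip",hsv[...,2]<38)):
    m=np.zeros(im.shape[:2],np.uint8);m[y0:y1,x0:x1]=cond[y0:y1,x0:x1]*255
    k=max(cv2.findContours(m,0,cv2.CHAIN_APPROX_NONE)[0],key=cv2.contourArea)
    print(nm,cv2.contourArea(k),cv2.boundingRect(k))
    if nm=="flange":
        e=cv2.fitEllipse(cv2.convexHull(k));print(e,plane(c,*e[0],.066,s))
    else:
        b=cv2.minAreaRect(k);print(b);bp=cv2.boxPoints(b)
        w=np.array([plane(c,*p,.11,s) for p in bp]);print(w.round(4))
        for i in range(4):
            v=w[(i+1)%4]-w[i];print(np.linalg.norm(v).round(4),np.degrees(np.arctan2(v[1],v[0])).round(1))
        
# rack axis via wood mask
cv2.imwrite("pics/c3.png",cv2.resize(im[y0:y1,x0:x1],None,fx=7,fy=7,interpolation=cv2.INTER_CUBIC)[:,:,::-1])
```

```text
flange 2485.5 (254, 148, 57, 59)
((282.0864562988281, 176.7416229248047), (56.62883758544922, 57.99509811401367), 177.9205780029297) [0.51701799 0.15026395 0.066     ]
grip 949.5 (270, 161, 24, 46)
((281.5, 183.5), (45.0, 23.0), 90.0)
[[0.5031 0.171  0.11  ]
 [0.5215 0.1746 0.11  ]
 [0.5291 0.137  0.11  ]
 [0.51   0.1333 0.11  ]]
0.0187 10.9
0.0383 -78.6
0.0195 -169.1
0.0383 100.2
```

View pics/c3.png

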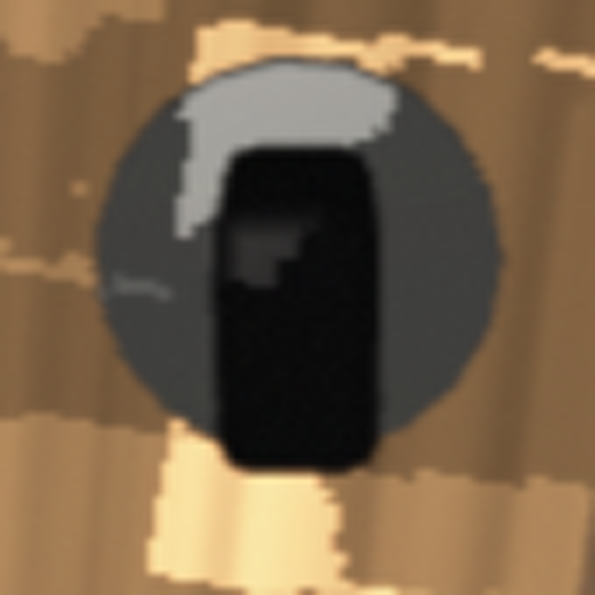

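send_rows --series '[[[0.37,-0.25,2,0,0,0,1],[0,0,3,0,0,0,1],[0,0,3,0,0,0,1],[0,0,3,0,0,0,1],[0,0,2,0,0,0,1],[0,0,1,0,0,0,1],[0,0,0,0,0,0,1],[0,0,0,0,0,0,1]]]'

```text
time: 4.5
eef_pos: [0.5176, 0.1518, 0.0758]
tcp_rot: [0.635, 0.772, 0.001, 0.001]
contact_force: [-0.7, 0.3, -0.1]
opening: 0.999
finger_force: 0.0
```

send_rows --series '[[[0,0,0,0,0,0,-1],[0,0,0,0,0,0,-1],[0,0,0,0,0,0,-1],[0,0,0,0,0,0,-1],[0,0,0,0,0,0,-1],[0,0,0,0,0,0,-1],[0,0,0,0,0,0,-1],[0,0,0,0,0,0,-1]]]' --force 70

```text
time: 5.5
eef_pos: [0.5169, 0.1517, 0.0749]
tcp_rot: [0.635, 0.772, -0.0, -0.0]
contact_force: [-0.7, -0.2, 0.1]
opening: -0.004
finger_force: 0.0
```

Run:
```python
from plant import ctrl;import pickle;from h import *
s=ctrl.get_state();c=ctrl.read_camera("wrist");d=ctrl.read_camera("side");pickle.dump((s,c,d),open("w3.pkl","wb"))
print(s["time"],s["eef_pos"],s["opening"],s["finger_force"])
a=cv2.resize(d["img"][150:330,200:400],None,fx=2,fy=2)
b=c["img"][60:420,80:480]
cv2.imwrite("pics/p3.png",np.hstack([a,b])[:,:,::-1])
```

```text
5.5 [0.51688411 0.15168879 0.07491159] -0.004186180342909993 0.0
```

View pics/p3.png

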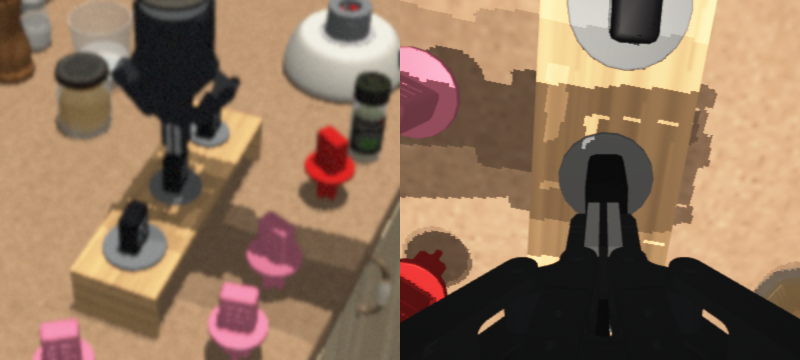

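The shut fingers seem to end at or above the grip top rather than round it. I'll project the TCP and the stem into both views to find which height is wrong.

Run:
```python
import pickle;from h import *
s,c,d=pickle.load(open("w3.pkl","rb"))
top=pickle.load(open("cam0.pkl","rb"))["top"]
H=np.linalg.inv(np.array(c["hand_eye"]));Rt=Ro.from_quat(s["tcp_rot"]).as_matrix();p0=np.array(s["eef_pos"])
def pw(X):
    q=H[:3,:3]@(Rt.T@(np.array(X)-p0))+H[:3,3];return (c["fx"]*q[0]/q[2]+c["cx"]-80,c["fy"]*q[1]/q[2]+c["cy"]-60+0)
def ps(X):
    q=np.array(d["R"])@np.array(X)+d["t"];return ((d["fx"]*q[0]/q[2]+d["cx"]-200)*2,(d["fy"]*q[1]/q[2]+d["cy"]-150)*2)
for n,X in(("tcp",p0),("grasp",p0+[0,0,.019]),("grip top",[.517,.151,.11]),("flange top",[.517,.151,.066]),("rack hole",[.517,.151,.06])):
    w=pw(X);print(n,"side crop",np.round(ps(X)),"wrist crop(+400)",np.round((w[0]+400,w[1])))
```

```text
tcp side crop [177. 178.] wrist crop(+400) [606. 182.]
grasp side crop [177. 164.] wrist crop(+400) [606. 197.]
grip top side crop [177. 152.] wrist crop(+400) [607. 214.]
flange top side crop [177. 184.] wrist crop(+400) [606. 177.]
rack hole side crop [177. 188.] wrist crop(+400) [606. 174.]
```

send_rows --series '[[[0,0,-2,0,0,0,-1],[0,0,-3,0,0,0,-1],[0,0,-2,0,0,0,-1],[0,0,0,0,0,0,-1]]]'

```text
time: 6.1
eef_pos: [0.5183, 0.1519, 0.147]
tcp_rot: [0.635, 0.772, 0.002, 0.002]
contact_force: [-0.1, 0.6, 0.1]
opening: 0.003
finger_force: 0.0
```

Run:
```python
from plant import ctrl;import pickle;from h import *
s=ctrl.get_state();c=ctrl.read_camera("wrist");d=ctrl.read_camera("side");pickle.dump((s,c,d),open("w4.pkl","wb"))
p0=np.array(s["eef_pos"]);print(p0,s["opening"],s["tcp_rot"])
a=cv2.resize(d["img"][110:290,230:350],None,fx=3,fy=3)[:540]
for z in(0,.02,.04,.06):
    q=np.array(d["R"])@(p0+[0,0,z])+d["t"];u=((d["fx"]*q[0]/q[2]+d["cx"]-230)*3,(d["fy"]*q[1]/q[2]+d["cy"]-110)*3)
    print(z,np.round(u));cv2.circle(a,(int(u[0]),int(u[1])),2,(0,255,0),-1)
b=np.zeros((540,400,3),np.uint8);b[:360]=c["img"][60:420,80:480]
cv2.imwrite("pics/p4.png",np.hstack([a,b])[:,:,::-1])
```

```text
[0.51833964 0.15186483 0.1469696 ] 0.002611615732068971 [0.6352739  0.77228369 0.00158151 0.00156921]
0 [172. 305.]
0.02 [172. 281.]
0.04 [171. 257.]
0.06 [171. 232.]
```

View pics/p4.png

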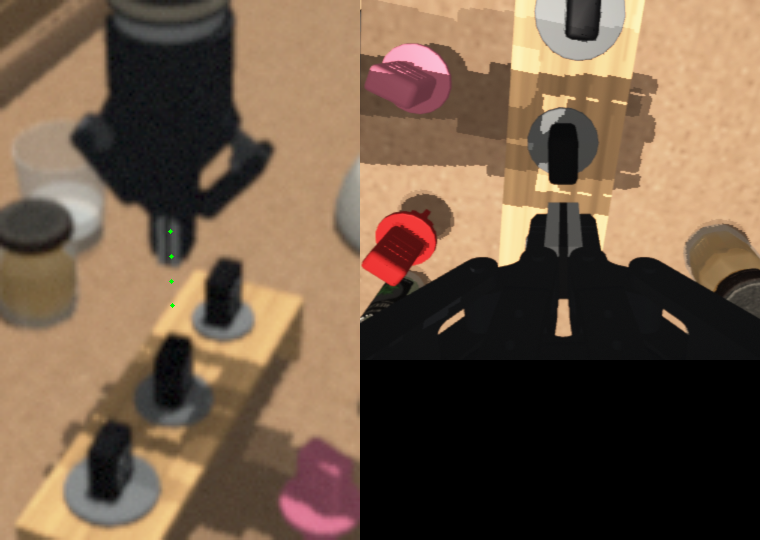

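The side view shows the shut fingertips about 34 mm above the reported TCP, and the wrist view agrees. The real fingers end about 34 mm short, so they shut just above the grip. The stem hasn't moved and I'll allow for the offset: open, go down to a reported z of about 0.043, and close.

send_rows --series '[[[0,0,0,0,0,0,1],[0,0,0,0,0,0,1],[0,0,0,0,0,0,1],[0,0,0,0,0,0,1],[0,0,0,0,0,0,1],[0,0,2.4,0,0,0,1],[0,0,3,0,0,0,1],[0,0,3,0,0,0,1],[0,0,2,0,0,0,1],[0,0,0,0,0,0,1]]]'

```text
time: 7.45
eef_pos: [0.5152, 0.1515, 0.0391]
tcp_rot: [0.635, 0.772, -0.002, -0.002]
contact_force: [0.5, -0.5, 0.4]
opening: 0.997
finger_force: 0.0
```

send_rows --series '[[[0,0,0,0,0,0,-1],[0,0,0,0,0,0,-1],[0,0,0,0,0,0,-1],[0,0,0,0,0,0,-1],[0,0,0,0,0,0,-1],[0,0,0,0,0,0,-1],[0,0,0,0,0,0,-1]]]' --force 70

```text
time: 8.32
eef_pos: [0.5177, 0.1518, 0.0419]
tcp_rot: [0.635, 0.772, 0.001, 0.001]
contact_force: [-0.5, -0.1, 5.5]
opening: 0.223
finger_force: 69.9
```

Gripped: the opening of 0.223 is 19 mm, at 70 N. Now I'll lift it.

send_rows --series '[[[0,0,-2,0,0,0,-1],[0,0,-3,0,0,0,-1],[0,0,-3,0,0,0,-1],[0,0,-3,0,0,0,-1],[0,0,-1.5,0,0,0,-1],[0,0,0,0,0,0,-1]]]'

```text
time: 9.07
eef_pos: [0.5171, 0.1517, 0.1662]
tcp_rot: [0.635, 0.772, 0.0, 0.0]
contact_force: [-0.2, 0.7, -2.0]
opening: 0.224
finger_force: 69.1
```

```bash
cat > fl.py <<'E'
from plant import ctrl;import pickle,sys;from h import *
s=ctrl.get_state();c=ctrl.read_camera("wrist");d=ctrl.read_camera("side");pickle.dump((s,c,d),open(sys.argv[1]+".pkl","wb"))
p0=np.array(s["eef_pos"]);print(p0,s["opening"],s["contact_force"],"yaw y",np.degrees(2*np.arctan2(s["tcp_rot"][1],s["tcp_rot"][0]))-90,np.round(s["qpos"],2))
a=cv2.resize(d["img"][100:280,230:410],None,fx=2,fy=2)
cv2.imwrite(f"pics/{sys.argv[1]}.png",np.hstack([a,c["img"][60:420,80:480]])[:,:,::-1])
E
python3 fl.py p5
```

```text
[0.51713116 0.1517123  0.16616924] 0.2239128572489311 [-0.20054653  0.71514378 -2.02321278] yaw y 11.114499648588549 [ 0.1   0.01  1.94  0.    1.19 -0.1 ]
```

View pics/p5.png

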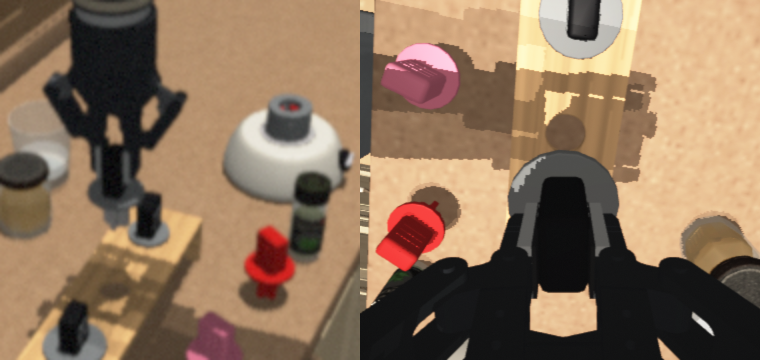

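The side view shows the stem hanging straight in the gripper, with its hole empty at crop (565,130). The other stems are still in place. I'll fit the flange circle numerically to get the stem axis in tool coordinates. I'll also recompute the socket centre from fits in two views.

```bash
cat > fit.py <<'E'
import pickle;from h import *
from scipy.optimize import least_squares
def circ(P,r=None):
    P=np.array(P)[:,:2]
    f=lambda q:np.hypot(*(P-q[:2]).T)-(q[2] if r is None else r)
    x0=list(P.mean(0)) + ([.03] if r is None else [])
    o=least_squares(f,x0,loss="soft_l1",f_scale=.0007);return o.x,np.abs(f(o.x)).mean(),len(P)
E
python3 - <<'E'
from fit import *
s,c,d=pickle.load(open("p5.pkl","rb"));im=c["img"]
hsv=cv2.cvtColor(im,cv2.COLOR_RGB2HSV);g=(hsv[...,1]<75)
pts=[]
for u in range(231,338):
    v=np.flatnonzero(g[205:262,u])
    if len(v): pts.append((u,205+v[0]))
pts=[p for p in pts if p[1]<258]
Rt=Ro.from_quat(s["tcp_rot"]).as_matrix();p0=np.array(s["eef_pos"])
for z in(.186,.190,.194):
    P=[Rt.T@(plane(c,u,v-.5,z,s)-p0) for u,v in pts]
    for r in(.028,None):
        x,e,n=circ(P,r);print("flange",z,x.round(4),e.round(5),n)
# socket: bright/dark shading makes colour hard; bore points picked from crop c2 (view 7x)
s,c=pickle.load(open("w1.pkl","rb"))
f=lambda U,V,z:plane(c,(U+.5)/7-.5+245,(V+.5)/7-.5+140,z,s)
print("bore",circ([f(*p,.1) for p in((190,306),(398,300),(290,203),(294,410),(228,222),(365,222),(222,372),(368,378))]))
print("rim",circ([f(*p,.1) for p in((100,300),(493,300),(300,492),(180,448),(440,432),(230,484),(370,480))],.028))
E
```

```text
flange 0.186 [-0.0025 -0.0018] 0.0002 107
flange 0.186 [-0.0017 -0.0018  0.0273] 0.00015 107
flange 0.19 [-0.0013 -0.0019] 0.00028 107
flange 0.19 [ 0.0003 -0.0018  0.0267] 0.00014 107
flange 0.194 [-0.0001 -0.0019] 0.00037 107
flange 0.194 [ 0.0022 -0.0018  0.026 ] 0.00014 107
bore (array([ 0.46543334, -0.2137183 ,  0.01450947]), np.float64(0.0003157809973840693), 8)
rim (array([ 0.46644996, -0.21365407]), np.float64(0.0005568671695260252), 7)
```

send_rows --series '[[[-4.35,-1.5,0,0,0,0,-1],[-4.35,-1.5,0,0,0,0,-1],[-4.35,-1.5,0,0,0,0,-1],[-4.35,-1.5,0,0,0,0,-1],[-4.35,-1.5,0,0,0,0,-1],[-4.35,-1.5,0,0,0,0,-1],[-4.35,-1.5,0,0,0,0,-1],[-4.35,-1.5,0,0,0,0,-1]]]'

```text
time: 10.18
eef_pos: [0.4649, -0.2137, 0.1639]
tcp_rot: [0.635, 0.772, -0.0, -0.002]
contact_force: [0.1, -0.5, -1.0]
opening: 0.216
finger_force: 69.1
```

send_rows --series '[[[0,0,0,0,0,-0.159,-1],[0,0,0,0,0,-0.159,-1],[0,0,0,0,0,-0.159,-1],[0,0,0,0,0,0,-1],[0,0,0,0,0,0,-1]]]'

```text
time: 10.8
eef_pos: [0.4658, -0.2125, 0.1649]
tcp_rot: [0.436, 0.9, 0.0, -0.001]
contact_force: [0.7, 0.5, -1.5]
opening: 0.22
finger_force: 69.1
```

```bash
python3 fl.py p6
python3 - <<'E'
from fit import *
s,c,d=pickle.load(open("p6.pkl","rb"));im=c["img"]
# coarse ascii look at saturation/value around expected rim
g=cv2.cvtColor(im,cv2.COLOR_RGB2HSV)
H=np.linalg.inv(np.array(c["hand_eye"]));Rt=Ro.from_quat(s["tcp_rot"]).as_matrix();p0=np.array(s["eef_pos"])
def pw(X):
    q=H[:3,:3]@(Rt.T@(np.array(X)-p0))+H[:3,3];return np.round((c["fx"]*q[0]/q[2]+c["cx"],c["fy"]*q[1]/q[2]+c["cy"]))
print("socket centre px",pw([.4658,-.213,.1]),[pw([.4658+.028*np.cos(t),-.213+.028*np.sin(t),.1]).tolist() for t in np.arange(0,6.3,.785)])
for v in range(100,256,6): print(v,' '.join(f"{int(x[2]):3d}{'r' if x[1]>150 else 's' if x[1]>60 else ' '}" for x in g[v,200:366:6]))
E
```

```text
[ 0.46575642 -0.21254921  0.16485776] 0.2202154510368047 [ 0.70807674  0.49085514 -1.52411932] yaw y 38.31910035447325 [-0.63 -0.05  2.   -0.    1.2  -1.3 ]
socket centre px [286. 209.] [[315.0, 231.0], [324.0, 205.0], [310.0, 180.0], [281.0, 172.0], [255.0, 186.0], [248.0, 213.0], [263.0, 237.0], [290.0, 244.0], [315.0, 231.0]]
100 219s 224s 224s 229s 228s 225s 224s 194s  95s 106s 117  119  121  122  134  134  133  130  124  118s 126s 129s 123s 118s 119s  91s 147s 191s
106 222s 219s 223s 224s 223s 222s 223s 133s 118  121  130  138  141  141  140  140  140  137  135  134  127  118s 127s 126s 127s  84s  99s 193s
112 222s 216s 222s 223s 225s 223s 131  120  122  123  137  145  145  146  146  146  144  143  141  139  136  132  124  130s 125s  90s  96s 196s
118 217s 225s 225s 203s 216s 153  130  122  123  126  131  154  157  159  159  158  156  153  148  145  141  138  135  117   93s  95s  95s 190s
124 220s 242   73s  93s 191  142  133  125  128  130  152  170  177  181  179  180  173  168  163  156  149  142  122  120  117   98s  95s 195s
130 208s 246   19   14  203  144  145  130  133  
[... 2274 characters left out ...]
202  243  252  238  205  154  157  157   69   68   68   68   68   68   68   68   69   61  183  183  181  150  124  129s 126s
232 222s 223s 221s 217s 216  249  251  153  155   70   68   68   69   68   68   68   68   68   69   68   68   65  182  160  131  127s 184s 209s
238 222s 225s 217s 221s 223s 219  141  154   78   68   68   30   11   10   10   10    9   65   68   69   68   68   97  134  221s 222s 218s 223s
244 221s 224s 218s 223s 224s 214s 152  112   68   68   68   10   11   11   10   11   10   10   68   68   68   68   68  220s 219s 219s 217s 219s
250 224s 222s 217s 224s 223s  80  116   67   68   68   64   11   10   10   11   11   11    9   69   67   68   68   67  204s 221s 213s 217s 219s
```

```bash
cat > edge.py <<'E'
from fit import *
s,c,d=pickle.load(open("p6.pkl","rb"));im=cv2.GaussianBlur(c["img"],(3,3),0).astype(float)
H=np.linalg.inv(np.array(c["hand_eye"]));Rt=Ro.from_quat(s["tcp_rot"]).as_matrix();p0=np.array(s["eef_pos"])
def px(t):  # tool pts -> pixel
    q=H[:3,:3]@np.array(t)+H[:3,3];return c["fx"]*q[0]/q[2]+c["cx"],c["fy"]*q[1]/q[2]+c["cy"]
def edges(cx,cy,z,r0,r1,angs):
    out=[]
    for a in angs:
        rr=np.arange(r0,r1,.0003);vals=np.array([cv2.getRectSubPix(im.astype(np.float32),(1,1),tuple(map(float,px((cx+r*np.cos(a),cy+r*np.sin(a),z)))))[0,0] for r in rr])
        g=np.abs(np.diff(vals,axis=0)).sum(1);i=g.argmax();out.append((a,rr[i],g[i],cx+rr[i]*np.cos(a),cy+rr[i]*np.sin(a)))
    return np.array(out)
if __name__=="__main__":
    soc=Rt.T@(np.array([.4658,-.213,.1])-p0);print("expected socket tool",soc.round(4))
    A=np.radians(np.arange(-100,101,8))
    for nm,r0,r1,R in(("rim",.0245,.0315,.028),("bore",.0115,.0175,.0145)):
        o=edges(soc[0],soc[1],soc[2],r0,r1,A);o=o[[px((x,y,soc[2]))[1]<211 for x,y in o[:,3:]]]
        print(nm,[(int(np.degrees(a)),round(r*1000,1),int(g)) for a,r,g,_,_ in o]);print(circ(o[o[:,2]>15][:,3:],R),circ(o[o[:,2]>15][:,3:]))
    # flange in this image, top face z
    ft=.066+.124-.1662
    o=edges(-.0013,-.0019,ft,.025,.031,np.radians(np.arange(-80,81,8)));print("flange",[(int(np.degrees(a)),round(r*1000,1),int(g)) for a,r,g,_,_ in o]);print(circ(o[:,3:],.028),circ(o[:,3:]))
E
python3 edge.py
```

```text
expected socket tool [-0.0005 -0.0002  0.0649]
rim [(-92, np.float64(29.6), 38), (-84, np.float64(29.3), 35), (-76, np.float64(29.3), 31), (-68, np.float64(29.0), 15), (-59, np.float64(26.0), 25), (-52, np.float64(28.1), 48), (-44, np.float64(28.4), 45), (-36, np.float64(28.4), 50), (-28, np.float64(28.4), 51), (-20, np.float64(27.8), 51), (-12, np.float64(27.5), 57), (-4, np.float64(27.2), 51), (4, np.float64(27.2), 52), (12, np.float64(26.9), 47), (20, np.float64(26.6), 47), (28, np.float64(31.1), 47), (36, np.float64(30.2), 22), (44, np.float64(28.7), 23), (52, np.float64(27.5), 22), (59, np.float64(26.6), 18), (68, np.float64(26.3), 17), (76, np.float64(26.0), 17), (84, np.float64(26.0), 17), (92, np.float64(26.0), 23)]
(array([-0.00102895, -0.00149625]), np.float64(0.0007813809137576956), 24) (array([-0.00074976, -0.00150905,  0.02777349]), np.float64(0.0007881201025164514), 24)
bore [(-92, np.float64(14.2), 14), (-84, np.float64(13.9), 13), (-76, np.float64(14.5), 14), (-68, np.float64(14.2), 12), (-59, np.float64(16.0), 17), (-52, np.float64(16.0), 18), (-44, np.float64(16.0),
[... 720 characters left out ...]
, 0), (-64, np.float64(25.0), 47), (-56, np.float64(27.7), 35), (-48, np.float64(29.8), 28), (-40, np.float64(28.6), 0), (-32, np.float64(26.2), 46), (-24, np.float64(27.7), 42), (-16, np.float64(28.6), 40), (-8, np.float64(29.8), 48), (0, np.float64(30.4), 28), (8, np.float64(25.9), 17), (16, np.float64(25.0), 21), (24, np.float64(25.0), 3), (32, np.float64(30.1), 0), (40, np.float64(30.4), 1), (48, np.float64(29.8), 19), (56, np.float64(27.7), 19), (64, np.float64(25.0), 24), (72, np.float64(28.0), 10), (80, np.float64(25.0), 13)]
(array([-0.0012196 , -0.00166926]), np.float64(0.001758066602115765), 21) (array([ 0.0023099 , -0.00160648,  0.02553131]), np.float64(0.0015891778008614167), 21)
```

Bore fit in tool coordinates: (-0.2, -2.0) mm, radius 14.4 against 14.5 expected. The flange is at about (-1.5, -1.9) mm in the same camera. That leaves about +1.2 mm in x, with the yaw already aligned at 38.3°. I'll descend to just inside the bore and watch the force.

send_rows --series '[[[0.12,0,1.5,0,0,0,-1],[0,0,1.5,0,0,0,-1],[0,0,1,0,0,0,-1],[0,0,0.4,0,0,0,-1],[0,0,0.4,0,0,0,-1],[0,0,0,0,0,0,-1],[0,0,0,0,0,0,-1]]]'

```text
time: 11.78
eef_pos: [0.4658, -0.2122, 0.1184]
tcp_rot: [0.435, 0.9, -0.0, 0.0]
contact_force: [-0.2, 0.0, -1.7]
opening: 0.223
finger_force: 69.1
```

send_rows --series '[[[0,0,0.3,0,0,0,-1],[0,0,0.3,0,0,0,-1],[0,0,0,0,0,0,-1]]]'

```text
time: 12.15
eef_pos: [0.4652, -0.2118, 0.1115]
tcp_rot: [0.435, 0.9, 0.0, -0.0]
contact_force: [-0.0, 0.3, -1.8]
opening: 0.224
finger_force: 69.1
```

send_rows --series '[[[0,0,0.2,0,0,0,-1],[0,0,0.2,0,0,0,-1],[0,0,0,0,0,0,-1]]]'

```text
time: 12.52
eef_pos: [0.4653, -0.2119, 0.1077]
tcp_rot: [0.435, 0.9, 0.0, -0.0]
contact_force: [-0.7, 0.4, -1.6]
opening: 0.225
finger_force: 69.1
```

send_rows --series '[[[0,0,0.2,0,0,0,-1],[0,0,0.2,0,0,0,-1],[0,0,0,0,0,0,-1]]]'

```text
time: 12.9
eef_pos: [0.4653, -0.2119, 0.1036]
tcp_rot: [0.435, 0.9, 0.0, -0.0]
contact_force: [-0.1, 0.2, -1.9]
opening: 0.22
finger_force: 69.1
```

send_rows --series '[[[0,0,0.3,0,0,0,-1],[0,0,0.3,0,0,0,-1],[0,0,0,0,0,0,-1]]]'

```text
time: 13.28
eef_pos: [0.4652, -0.2118, 0.0974]
tcp_rot: [0.435, 0.9, 0.0, -0.0]
contact_force: [-0.1, -1.4, -1.1]
opening: 0.223
finger_force: 69.1
```

The stem is in the cross slot with no side load. Now I'll push against the spring.

send_rows --series '[[[0,0,0.3,0,0,0,-1],[0,0,0.3,0,0,0,-1],[0,0,0.3,0,0,0,-1],[0,0,0.2,0,0,0,-1],[0,0,0,0,0,0,-1]]]' --force 90

```text
time: 13.9
eef_pos: [0.4659, -0.2123, 0.0875]
tcp_rot: [0.435, 0.9, -0.0, 0.0]
contact_force: [-0.4, 1.0, 5.4]
opening: 0.218
finger_force: 92.7
```

send_rows --series '[[[0,0,0.2,0,0,0,-1],[0,0,0,0,0,0,-1],[0,0,0,0,0,0,-1]]]'

```text
time: 14.28
eef_pos: [0.4659, -0.2123, 0.0857]
tcp_rot: [0.435, 0.901, -0.0, 0.0]
contact_force: [-1.8, 0.2, 6.2]
opening: 0.218
finger_force: 92.8
```

send_rows --series '[[[0,0,0.2,0,0,0,-1],[0,0,0.1,0,0,0,-1],[0,0,0,0,0,0,-1]]]'

```text
time: 14.65
eef_pos: [0.4659, -0.2123, 0.0829]
tcp_rot: [0.435, 0.901, -0.0, 0.0]
contact_force: [-1.4, 2.2, 6.8]
opening: 0.217
finger_force: 93.0
```

send_rows --series '[[[0,0,0.1,0,0,0,-1],[0,0,0,0,0,0,-1],[0,0,0,0,0,0,-1]]]'

```text
time: 15.02
eef_pos: [0.4659, -0.2123, 0.082]
tcp_rot: [0.435, 0.901, -0.0, 0.0]
contact_force: [-2.4, -0.1, 7.3]
opening: 0.215
finger_force: 93.2
```

send_rows --series '[[[0,0,0.1,0,0,0,-1],[0,0,0,0,0,0,-1],[0,0,0,0,0,0,-1]]]'

```text
time: 15.4
eef_pos: [0.466, -0.2124, 0.0819]
tcp_rot: [0.435, 0.901, -0.0, 0.0]
contact_force: [-3.7, 1.8, 11.7]
opening: 0.221
finger_force: 93.8
```

send_rows --series '[[[0,0,0.1,0,0,0,-1],[0,0,0,0,0,0,-1],[0,0,0,0,0,0,-1]]]'

```text
time: 15.78
eef_pos: [0.466, -0.2124, 0.0819]
tcp_rot: [0.435, 0.901, -0.0, 0.0]
contact_force: [-6.0, 3.5, 15.7]
opening: 0.217
finger_force: 94.6
```

send_rows --series '[[[0,0,0.1,0,0,0,-1],[0,0,0,0,0,0,-1],[0,0,0,0,0,0,-1],[0,0,0,0,0,0,-1],[0,0,0,0,0,0,-1]]]'

```text
time: 16.4
eef_pos: [0.466, -0.2124, 0.0819]
tcp_rot: [0.435, 0.901, -0.0, -0.0]
contact_force: [-8.2, 4.8, 20.5]
opening: 0.22
finger_force: 95.3
```

Run:
```python
from plant import ctrl;from h import *
s=ctrl.get_state();print(s["time"],s["eef_pos"],s["contact_force"],s["opening"],s["finger_force"])
d=ctrl.read_camera("side");im=d["img"];R=np.array(d["R"])
# flange sits on rim? column of pixels along the stem axis edge (socket left edge side) from z=.07 to .15
cr=np.cross([.873,.487,0],[0,0,1]) # toward camera-ish
n=np.array([-.5,.87,0])*.028
for z in np.arange(.088,.118,.002):
    q=R@(np.array([.465,-.212,z])+n)+d["t"];u,v=d["fx"]*q[0]/q[2]+d["cx"],d["fy"]*q[1]/q[2]+d["cy"];print(round(z,3),round(u),round(v),im[round(v),round(u)])
```

```text
16.4 [ 0.46602012 -0.21239857  0.08185474] [-8.19943903  4.84892886 20.49238045] 0.21999769323428842 95.30264496803284
0.088 377 163 [61 64 64]
0.09 377 162 [59 59 60]
0.092 377 161 [58 61 59]
0.094 377 161 [58 61 59]
0.096 377 160 [56 58 56]
0.098 377 159 [58 62 60]
0.1 377 159 [58 62 60]
0.102 377 158 [55 57 57]
0.104 378 157 [59 59 59]
0.106 378 157 [59 59 59]
0.108 378 156 [61 62 61]
0.11 378 155 [56 56 54]
0.112 378 155 [56 56 54]
0.114 378 154 [52 53 56]
0.116 378 153 [41 43 46]
```

```bash
python3 -c "
from plant import ctrl
print(ctrl.sign_off())"
```

```text
the job is handed in; nothing more can be done
None
```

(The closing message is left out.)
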